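# Park the hot-air nozzles on their rack in order of size

## Task

The rework job is finished and the four hot-air nozzles have cooled on the pale blue mat: line them up on the dark blue nozzle rack in order of outlet size, each pushed down over its own post, collar down and right home on the plate, with the narrowest nozzle at the post with the smallest white dot and so on up to the widest at the largest dot. Leave the amber flux bottle and the magenta-capped flux jar standing among them as they are.

Things in the scene. Friction and masses are not known exactly. Their poses are not given: they have to be found in the camera images.
- nozzle_fine_mid (a point): Loose steel hot-air nozzle with the narrowest outlet. Stands with its wide collar down: collar 30 mm diameter and 40 mm high (the part to grip), tapering over 8 mm to a round outlet tube 6 mm in outside diameter, open at the top; 74 mm tall in all. The collar is open underneath: bore 23 mm diameter, 34 mm deep. This point is on its axis, 37 mm above its foot. z up, axially symmetric. 60 g nominal.
- nozzle_small_mid (a point): Loose steel hot-air nozzle with the second narrowest outlet. Stands with its wide collar down: collar 30 mm diameter and 40 mm high (the part to grip), tapering over 8 mm to a round outlet tube 12 mm in outside diameter, open at the top; 66 mm tall in all. The collar is open underneath: bore 23 mm diameter, 34 mm deep. This point is on its axis, 33 mm above its foot. z up, axially symmetric. 60 g nominal.
- nozzle_medium_mid (a point): Loose steel hot-air nozzle with the second widest outlet. Stands with its wide collar down: collar 30 mm diameter and 40 mm high (the part to grip), tapering over 8 mm to a round outlet tube 18 mm in outside diameter, open at the top; 58 mm tall in all. The collar is open underneath: bore 23 mm diameter, 34 mm deep. This point is on its axis, 29 mm above its foot. z up, axially symmetric. 60 g nominal.
- nozzle_wide_mid (a point): Loose steel hot-air nozzle with the widest outlet. Stands with its wide collar down: collar 30 mm diameter and 40 mm high (the part to grip), tapering over 8 mm to a round outlet tube 24 mm in outside diameter, open at the top; 52 mm tall in all. The collar is open underneath: bore 23 mm diameter, 34 mm deep. This point is on its axis, 26 mm above its foot. z up, axially symmetric. 60 g nominal.
- post_fine: Fixed steel post of the blue rack, by the smallest white dot (6 mm, as wide as its nozzle's outlet tube). 18 mm diameter, 22 mm tall, domed top. Origin: centre of its foot on the plate's top, 10 mm above the bench. z up, y along the row to the smallest dot. Four posts in a row, 56 mm apart, in order of dot size; the plate, 80 x 232 mm, may be turned any way.
- post_small: Fixed steel post of the blue rack, by the second smallest white dot (12 mm, as wide as its nozzle's outlet tube). 18 mm diameter, 22 mm tall, domed top. Origin: centre of its foot on the plate's top, 10 mm above the bench. z up, x across the plate (80 mm), away from the dots; the dot is 37 mm to -x of the post.
- post_medium: Fixed steel post of the blue rack, by the second largest white dot (18 mm, as wide as its nozzle's outlet tube). 18 mm diameter, 22 mm tall, domed top. Origin: centre of its foot on the plate's top, 10 mm above the bench. z up, x across the plate, y along the row.
- post_wide: Fixed steel post of the blue rack, by the largest white dot (24 mm, as wide as its nozzle's outlet tube). 18 mm diameter, 22 mm tall, domed top. Origin: centre of its foot on the plate's top, 10 mm above the bench. z up, x across the plate, y along the row; next post 56 mm away.
- flux_bottle: Bystander: amber bottle with a black cap, 32 mm diameter, 70 mm tall, loose, standing among the nozzles. Origin at the centre of its foot.
- flux_jar: Bystander: white jar with a magenta cap, 46 mm diameter, 49 mm tall, loose, standing among the nozzles. Origin at the centre of its foot.
Things that resemble listed ones, but are neither listed nor needed, are in the scene too. Leave any purple or red look-alike of the part that bears nozzle_medium_mid alone.

How it is judged (in metres and radians):
At the end, for the whole second after the job is handed in: Each nozzle stands upright (within 0.12 rad) over the post of its own size rank (axis within 8 mm of the post's), its collar down on the rack's plate (within 4 mm), released and at rest; the flux bottle and jar stand upright within 20 mm of where they began (horizontal distance between nozzle_fine_mid and post_fine below 0.008 m and z of nozzle_fine_mid in the frame of post_fine between 0.033 and 0.041 m and angle between each of nozzle_fine_mid, nozzle_small_mid, nozzle_medium_mid, nozzle_wide_mid's own z axis and vertical below 0.12 rad and linear speed of each of nozzle_fine, nozzle_small, nozzle_medium, nozzle_wide below 0.02 m/s and horizontal distance between nozzle_small_mid and post_small below 0.008 m and z of nozzle_small_mid in the frame of post_small between 0.029 and 0.037 m and horizontal distance between nozzle_medium_mid and post_medium below 0.008 m and z of nozzle_medium_mid in the frame of post_medium between 0.025 and 0.033 m and horizontal distance between nozzle_wide_mid and post_wide below 0.008 m and z of nozzle_wide_mid in the frame of post_wide between 0.022 and 0.03 m and angle between each of flux_bottle, flux_jar's own z axis and vertical below 0.2 rad and distance of each of flux_bottle, flux_jar from where it was at the start of the episode below 0.02 m); the robot touches nothing.
It fails at once if the flux bottle is shifted by more than 20 mm or tipped (distance of flux_bottle from where it was at the start of the episode above 0.02 m or angle between flux_bottle's own z axis and vertical above 0.35 rad).
It fails at once if the flux jar is shifted by more than 20 mm or tipped (distance of flux_jar from where it was at the start of the episode above 0.02 m or angle between flux_jar's own z axis and vertical above 0.35 rad).
It also fails if it takes over 128 s, if anything falls off the work surface, if the arm or the gripper's body presses on something with over 40 N, if the wrist force passes 120 N, or if a joint passes its speed limit or range.

## Robot

A 7-joint arm with a two-finger parallel gripper is mounted at the origin on a cart in front of the work surface, level with it; the furniture and walls round the work are solid. World frame = base frame: x ahead of the robot, y to its left, z up, the work surface at z = 0. Lengths are in m, angles in degrees, forces in N, time in s.
With the tool pointing down it reaches from about 0.425 to 0.875 m from the base axis. Payload 4.7 kg.
Tool frame: the origin (TCP) lies at the very end of the fingers, on their centre line; the grasp point (between the pads) lies 19 mm behind it; z points along the fingers, y is the line along which they close (so a half turn about z gives the same grasp; the last joint's range is limited). The gripper opens to 87 mm and grips with 3 to 60 N. Pads are 19 mm wide; open, the fingers measure 117 mm over their backs; the gripper's body (75 mm by 190 mm) begins 51 mm behind the grasp point.
Start: joints at [73.058, 18.392, -4.016, 83.108, 1.295, 78.541, -3.26], TCP at [0.198, -0.619, 0.223] pointing down, gripper open.
Joint ranges: [-163.93, 163.93], [-17.29, 119.83], [-79.2, 71.16], [3.27, 140.29], [-89.18, 269.18], [5.43, 117.66], [-154.24, 154.24]. Speed limits (degrees/s): [147.25, 147.25, 180, 180, 180, 180, 180].

## Interface

Orientations are given as [roll, pitch, yaw] about the fixed x, y, z axes, in that order (R = Rz(yaw) Ry(pitch) Rx(roll)).
In Python, from cell import get_obs, read_camera, sign_off, silhouettes gives the robot as it stands.
- The arm moves only by the tool play_rows, never from a script. Its argument "steps" is a list that holds one entry, the list of rows, each a list of 7 numbers: the shift along the tool's x, y, z in m, then the turn, a rotation vector about the tool's x, y, z in rad, then the finger opening in m, from 0 to 0.087. A call has 1 to 12 rows; each row shifts and turns the commanded pose from where the row before left it, along the tool's axes as they then stand; what a row does not reach is not made up. A row lasts 1/10 s, in which the tool goes at most 50 mm and 8.59 degrees, less where a joint would pass 70% of its speed; a pose out of reach is approached as far as the arm can. A call is refused whole if a number of a shift passes 0.05 or a number of a turn 0.15, either way. A call with a gripper value outside its range is refused whole. The fingers move at their own pace and stop on an object; "force" is the grip in N (left out, the last holds). Time passes only in rows, so rows that do not move let the fingers close. It gives the time, the measured TCP pose, the force, the opening and the grip force at its end, in the units of the state.
- get_obs(): the state, without advancing time (a new reading comes with each control period).
- read_camera(name): name is "side" or "top" or "wrist"; returns a dict with "frame" (420x560x3 uint8, red, green, blue), "intrinsics" (3x3 intrinsics, pixels), "view" (4x4, takes a point from world to camera coordinates). Camera axes: x right, y up, looking along -z (the intrinsics and any distortion apply to the point x, -y, -z); pixel columns grow to the right and rows downward; lengths in m; the calibration is good to about 2 mm. The wrist camera is an equidistant fisheye: a pixel r from the principal point sees the ray r / f radians off the axis. A picture is of the moment at which its call begins. There is no depth.
- sign_off(): hands the job in; it is judged then, once.
Trained networks look in the newest picture that a camera, given by its name, has taken for a name from the list of things; names that differ only in an ending like _2 or _b are one class to them, and where a whole thing is asked for, a point or a joint stands for the part that bears it (a point fixed in the world has none). Each returns a list of dicts, best first, with "p" (0 to 1); they miss things now and then, are a little off and sometimes report something else, mostly with a low value. They report only what shows in the picture. A call takes as long as a camera call. They do not tell look-alikes from the thing itself.
- silhouettes(camera, name): "pixels" (420x560 bool, what is visible of it) and "extent" ([left, top, right, bottom] in pixels, round what is visible of it).
The state is a dict: "time_s": time; "qpos": joint angles; "joint_velocities": joint speeds; "effort": joint torques, N m; "tool_pos": TCP position; "tool_rot": TCP orientation; "force": force on the tool from outside, world axes, zero at the start; "wrist_torque": the same for the moment, N m; "grip_width": finger opening in m; "grasp_force": force on a finger pad.
Only numpy, scipy, OpenCV 4.12 (cv2) and the standard library are available. Lean on these libraries where they do the work, as an engineer would, in place of code of your own. Each camera call takes 0.05 s, during which the arm holds its last target. There are 200 camera calls.

## Working session

There is one attempt and no reset: what is moved stays moved. The work goes in short steps, Python scripts to look and compute and a tool call to move; the robot and the scene stay as the last step left them, time stands still between calls to the robot, and variables do not carry over. Pictures are saved under pics/ and viewed, at most 14 in all, crops included, and the job is handed in when it is done.

Besides the shell and the picture viewer there is one more tool, called after ">>>" as name(argument=value, ...) on one line, values as JSON. play_rows: Moves the arm, as the interface text tells. Its arguments: {"type":"object","properties":{"steps":{"type":"array","items":{"type":"array","items":{"type":"array","items":{"type":"number"}}}},"force":{"type":"number"}},"required":["steps"]}

```bash
mkdir -p pics; python3 - <<'E'
from cell import *
import cv2,numpy as np
o=get_obs();print(o)
for c in("top","side"):
    r=read_camera(c);cv2.imwrite(f"pics/{c}0.png",r["frame"][:,:,::-1]);print(c,r["intrinsics"],r["view"])
    for n in["nozzle_fine_mid","nozzle_small_mid","nozzle_medium_mid","nozzle_wide_mid","post_fine","post_small","post_medium","post_wide","flux_bottle","flux_jar"]:
        print(n,[(round(d["p"],2),np.round(d["extent"]).tolist()) for d in silhouettes(c,n)][:4])
E
```

```text
{'time_s': 0.0, 'qpos': array([73.05830723, 18.44074295, -4.01533887, 83.17555156,  1.29600925,
       78.54114942, -3.26131701]), 'joint_velocities': array([-0.05505148,  0.03743395, -0.16166682, -0.0212789 ,  0.02019805,
        0.10282903, -0.05141557]), 'effort': array([ 7.71268951e-04, -4.91284561e+01, -4.03220225e-01, -3.12536144e+01,
       -6.37623598e-02,  4.37272363e-02,  1.62269348e-04]), 'tool_pos': array([ 0.1979285 , -0.61854114,  0.22143673]), 'tool_rot': array([-1.79887857e+02,  6.84472676e-03,  1.77501653e+01]), 'force': array([-0.55416355,  0.25678924,  0.11415629]), 'wrist_torque': array([ 0.00465027, -0.02672601, -0.03427917]), 'grasp_force': 0.0, 'grip_width': 0.08722571220615967}
top [[415.67383335   0.         283.21322047]
 [  0.         415.67383335 208.82476547]
 [  0.           0.           1.        ]] [[-1.70227780e-03 -9.99998550e-01  5.56580935e-05 -1.70117758e-02]
 [ 9.89167931e-01 -1.67567162e-03  1.46778735e-01 -5.01764246e-01]
 [-1.46778429e-01  3.04913385e-04  9.89169348e-01 -1.21199496e+00]
 [ 0.00000000e+00  0.00000000e+00  0.00000000e+00  1.0000
[... 808 characters left out ...]
    0.          1.        ]]
nozzle_fine_mid [(0.73, [256.0, 306.0, 272.0, 332.0])]
nozzle_small_mid [(0.7, [332.0, 278.0, 347.0, 307.0])]
nozzle_medium_mid [(0.73, [320.0, 335.0, 331.0, 362.0]), (0.68, [271.0, 341.0, 290.0, 367.0]), (0.68, [382.0, 308.0, 398.0, 331.0])]
nozzle_wide_mid [(0.68, [374.0, 265.0, 388.0, 296.0]), (0.51, [359.0, 319.0, 373.0, 341.0])]
post_fine [(0.58, [242.0, 150.0, 246.0, 157.0])]
post_small [(0.47, [242.0, 160.0, 242.0, 165.0])]
post_medium [(0.39, [240.0, 169.0, 246.0, 174.0])]
post_wide [(0.49, [237.0, 182.0, 243.0, 185.0])]
flux_bottle [(0.75, [371.0, 266.0, 389.0, 297.0]), (0.28, [240.0, 159.0, 246.0, 168.0])]
flux_jar [(0.93, [292.0, 297.0, 315.0, 327.0])]
```

```bash
python3 - <<'E'
import cv2
a=cv2.imread("pics/top0.png");b=cv2.imread("pics/side0.png")
cv2.imwrite("pics/t1.png",cv2.resize(a,(800,600),interpolation=3))
cv2.imwrite("pics/s1.png",cv2.resize(b[250:390,220:420],(800,560),interpolation=2))
cv2.imwrite("pics/t2.png",cv2.resize(a[140:280,340:460],None,fx=4,fy=4,interpolation=2))
E
```

```text
(no output)
```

View pics/t1.png

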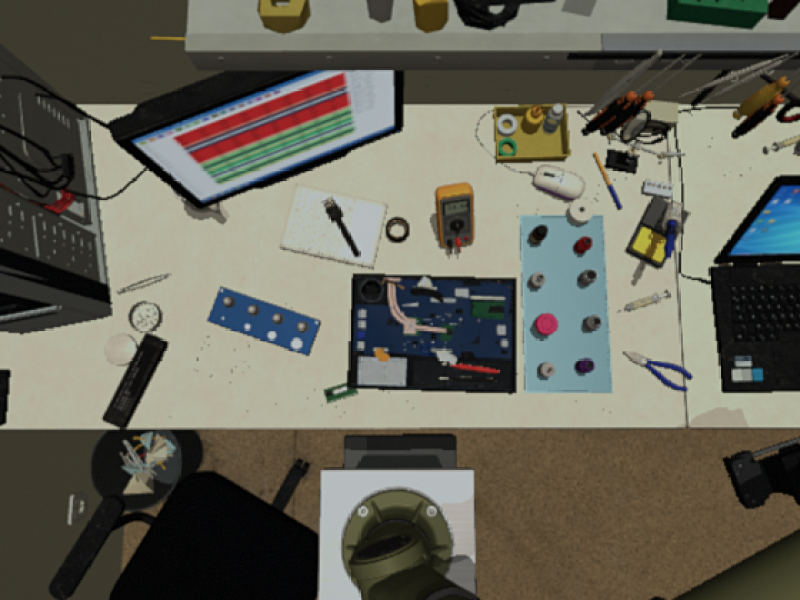

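View pics/s1.png

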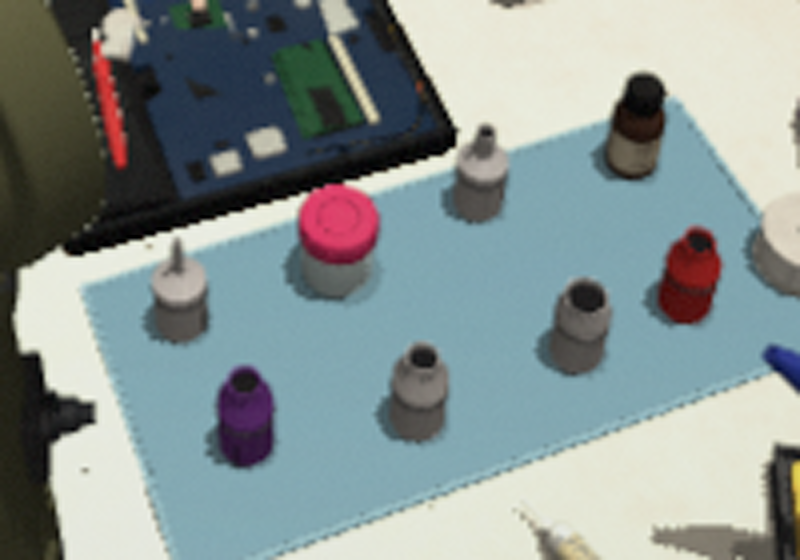

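View pics/t2.png

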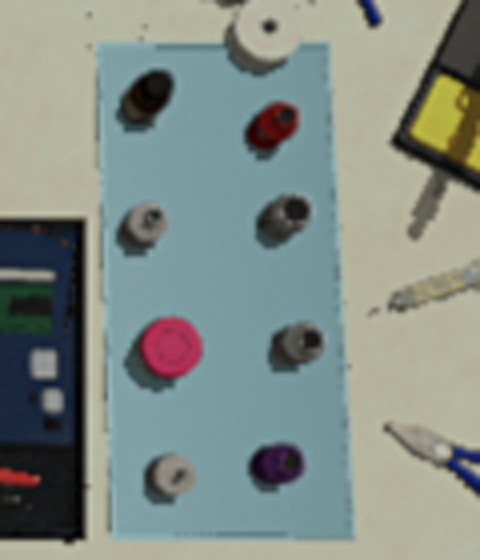

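Eight things stand on the mat.

Candidates in the side picture (full-frame px):
- **Grey, the four wanted:** fine (264,320), small (340,293), medium (325,348), wide (366,331).
- **Look-alikes to leave:** purple (281,354) and red (390,320).
- **Bystanders:** amber bottle (379,281) and magenta jar (304,311).

The grey ones match the outlet order by tube width in the enlarged crop. In the top picture they are fine (383,259), small (376,195), medium (413,226) and wide (412,194). The rack is at about (185,224).

```bash
cat > h.py <<'E'
from cell import *
import cv2,numpy as np
from scipy.optimize import least_squares
def proj(r,P):
    P=np.atleast_2d(P);c=(r["view"][:3,:3]@P.T).T+r["view"][:3,3];c=c*[1,-1,-1]
    K=r["intrinsics"];return np.c_[K[0,0]*c[:,0]/c[:,2]+K[0,2],K[1,1]*c[:,1]/c[:,2]+K[1,2]]
def ray(r,px,z):
    K=r["intrinsics"];d=np.array([(px[0]-K[0,2])/K[0,0],-(px[1]-K[1,2])/K[1,1],-1.])
    R=r["view"][:3,:3];o=-R.T@r["view"][:3,3];d=R.T@d;return (o+d*(z-o[2])/d[2])[:2]
a=np.linspace(0,2*np.pi,24,endpoint=False)
def ring(x,y,z,rad): return np.c_[x+rad*np.cos(a),y+rad*np.sin(a),0*a+z]
E
python3 - <<'E'
from h import *
T=read_camera("top");S=read_camera("side")
d=dict(fine=((376,252,390,265),(256,306,272,332),3,74),small=((370,189,382,202),(332,278,347,307),6,66),medium=((407,220,421,233),(317,335,332,361),9,58),wide=((404,188,418,201),(358,319,373,342),12,52),
 bottle=((371,157,384,171),(371,267,387,296),11,70),jar=((374,219,391,236),(294,297,315,324),23,49),purple=((403,250,417,262),(274,341,289,367),9,58),red=((401,165,415,178),(385,307,400,331),9,58))
for n,(t,s,r,h) in d.items():
    R=23 if n=="jar" else 15
    def f(p):
        P=np.r_[ring(*p,0,R/1e3),ring(*p,.04,R/1e3),ring(*p,h/1e3,r/1e3)];e=[]
        for c,b in((T,t),(S,s)):
            q=proj(c,P);e+=list(np.r_[q.min(0),q.max(0)]-np.array(b)-[0,0,1,1])
        return e
    k=least_squares(f,[.45,-.3],loss="soft_l1");print(n,k.x.round(4),np.round(np.hypot(*k.x),3),np.round(f(k.x),1))
hsv=cv2.cvtColor(T["frame"],cv2.COLOR_RGB2HSV)
m=cv2.inRange(hsv,(100,100,50),(125,255,255));m[:,:140]=0;m[:,240:]=0;m[:190]=0;m[260:]=0
m=cv2.morphologyEx(m,cv2.MORPH_CLOSE,np.ones((7,7)))
n,l,st,ce=cv2.connectedComponentsWithStats(m);i=1+st[1:,4].argmax()
box=cv2.boxPoints(cv2.minAreaRect(np.argwhere(l==i)[:,::-1].astype(np.float32)))
W=np.array([ray(T,b+.0,.01) for b in box]);print(box.round(1),W.round(4),W.mean(0),np.linalg.norm(np.diff(W,axis=0),axis=1))
cv2.imwrite("pics/rack.png",cv2.resize(T["frame"][190:260,135:235,::-1],None,fx=8,fy=8,interpolation=2))
np.save("box.npy",W)
E
```

```text
fine [ 0.3561 -0.3069] 0.47 [-2.6  0.3 -4.5 -3.2  1.3  2.  -1.5  1.7]
small [ 0.5438 -0.3018] 0.622 [-0.3  0.8 -0.6 -1.2  1.1  4.7 -0.8 -0.2]
medium [ 0.453  -0.4132] 0.613 [-0.1 -0.4 -1.1 -3.1 -0.   1.7 -0.7  0.2]
wide [ 0.5528 -0.4072] 0.687 [-0.5 -1.2 -1.5 -3.1 -0.5  1.1 -0.4  1.6]
bottle [ 0.6428 -0.308 ] 0.713 [-0.3 -0.4 -0.7 -1.3  0.3  2.9 -1.5  0.5]
jar [ 0.448  -0.3149] 0.548 [-1.6 -0.7 -0.6 -1.8  0.1  0.8 -1.1  2.9]
purple [ 0.364  -0.3949] 0.537 [-0.8 -0.5 -1.8 -2.9  0.2  2.  -1.2  0.6]
red [ 0.6228 -0.4023] 0.741 [-0.1 -0.7 -1.5 -2.2 -0.8  1.  -0.2  0.7]
[[145.2 224.1]
 [153.4 200.4]
 [223.6 224.6]
 [215.4 248.3]] [[0.4592 0.4036]
 [0.5326 0.3819]
 [0.4574 0.1643]
 [0.3852 0.1876]] [0.45860621 0.28433286] [0.07657924 0.23023119 0.07586581]
```

View pics/rack.png

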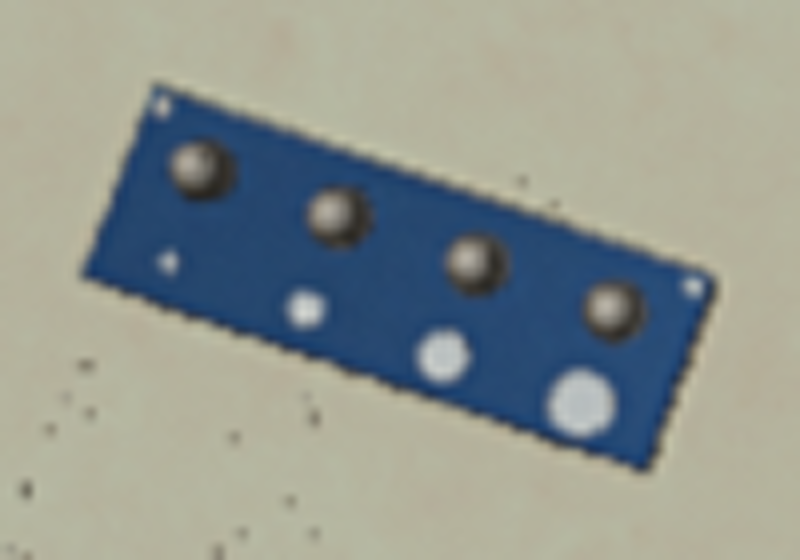

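The crop shows the dots, small to large, at (168,263), (306,310), (443,357) and (581,403), and the posts above them. The smallest dot is at the far left (+y).

```bash
python3 - <<'E'
from h import *
T=read_camera("top")
f=lambda q,z:ray(T,(135+(q[0]+.5)/8-.5,190+(q[1]+.5)/8-.5),z)
D=np.array([f(q,.01) for q in((168,263),(306,310),(443,357),(581,403))])
P=np.array([f(q,.03) for q in((199,168),(337,215),(474,263),(612,308))])
u=(D[0]-D[3]);print(np.linalg.norm(u)/3);u/=np.linalg.norm(u);x=np.array([u[1],-u[0]])
c=D.mean(0)+.037*x
print("row dir",u,"x dir",x,np.degrees(np.arctan2(x[1],x[0])))
Q=np.array([c+u*.056*k for k in(1.5,.5,-.5,-1.5)]);print(Q.round(4));print(P.round(4));np.save("posts.npy",Q)
w=read_camera("wrist");print(w["intrinsics"],w["view"].round(4));o=get_obs();print(o["tool_pos"],o["tool_rot"])
E
```

```text
0.055973193496110914
row dir [0.32000748 0.94741502] x dir [ 0.94741502 -0.32000748] -18.66337704407464
[[0.4993 0.3603]
 [0.4814 0.3073]
 [0.4634 0.2542]
 [0.4455 0.2012]]
[[0.4981 0.3559]
 [0.4801 0.3032]
 [0.4618 0.2511]
 [0.4448 0.1988]]
[[325.1922621    0.         274.46904027]
 [  0.         325.1922621  209.96401001]
 [  0.           0.           1.        ]] [[ 3.060e-01 -9.520e-01  4.000e-04 -6.500e-01]
 [ 9.194e-01  2.954e-01 -2.598e-01  3.320e-02]
 [ 2.473e-01  7.990e-02  9.657e-01 -3.894e-01]
 [ 0.000e+00  0.000e+00  0.000e+00  1.000e+00]]
[ 0.19812393 -0.61908253  0.22257743] [1.79996802e+02 3.27571110e-03 1.77521082e+01]
```

```bash
python3 - <<'E'
from h import *
T=read_camera("top");S=read_camera("side")
for z in(0,.05,.1,.2):print(z,[ray(T,p,z).round(3) for p in((140,143),(280,92))])
cv2.imwrite("pics/side2.png",cv2.resize(S["frame"][60:260,150:400,::-1],None,fx=3,fy=3,interpolation=2))
E
```

```text
0 [array([0.719, 0.436]), array([ 0.889, -0.008])]
0.05 [array([0.703, 0.418]), array([ 0.866, -0.009])]
0.1 [array([0.687, 0.4  ]), array([ 0.844, -0.009])]
0.2 [array([0.656, 0.364]), array([ 0.799, -0.01 ])]
```

View pics/side2.png

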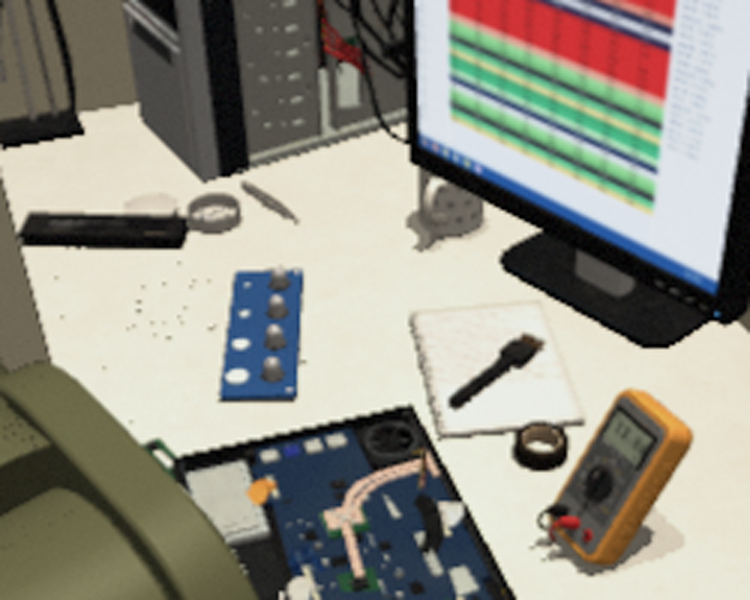

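>>> play_rows(steps=[[[0,0,0,0,0,-0.15,0.087],[0,0,0,0,0,-0.15,0.087],[0,0,0,0,0,-0.15,0.087],[0,0,0,0,0,-0.15,0.087],[0,0,0,0,0,-0.15,0.087],[0,0,0,0,0,-0.15,0.087],[0,0,0,0,0,-0.035,0.087],[0.027,0.027,0,0,0,0,0.087],[0.027,0.027,0,0,0,0,0.087],[0.027,0.027,0,0,0,0,0.087]]])

```text
time_s: 2.4
tool_pos: [0.3017, -0.5678, 0.2227]
tool_rot: [180.0, 0.0, 71.3]
force: [0.8, 0.1, 0.1]
grip_width: 0.0873
grasp_force: 0.0
```

The monitor, tower and meter stay well clear of the rack. Going above the fine nozzle.

>>> play_rows(steps=[[[0.044,-0.0054,0.015,0,0,0,0.06],[0.044,-0.0054,0.015,0,0,0,0.06],[0.044,-0.0054,0.015,0,0,0,0.06],[0.044,-0.0054,0.015,0,0,0,0.06],[0.044,-0.0054,0.015,0,0,0,0.06],[0.044,-0.0054,0.015,0,0,0,0.06],[0,0,0,0,0,0,0.06]]])

```text
time_s: 3.1
tool_pos: [0.3552, -0.3008, 0.1306]
tool_rot: [-179.8, -0.2, 71.8]
force: [0.7, 0.8, 0.4]
grip_width: 0.0603
grasp_force: 0.0
```

```bash
cat >> h.py <<'E'
def fray(r,px,z):
    K=r["intrinsics"];v=np.array([px[0]-K[0,2],px[1]-K[1,2]]);t=np.hypot(*v)/K[0,0];v/=np.hypot(*v)+1e-9
    d=np.array([np.sin(t)*v[0],-np.sin(t)*v[1],-np.cos(t)])
    R=r["view"][:3,:3];o=-R.T@r["view"][:3,3];d=R.T@d;return (o+d*(z-o[2])/d[2])[:2]
def fproj(r,P):
    P=np.atleast_2d(P);c=(r["view"][:3,:3]@P.T).T+r["view"][:3,3];c=c*[1,-1,-1]
    rho=np.hypot(c[:,0],c[:,1]);k=r["intrinsics"][0,0]*np.arctan2(rho,c[:,2])/rho
    return np.c_[c[:,0]*k,c[:,1]*k]+r["intrinsics"][:2,2]
E
cat > wl.py <<'E'
from h import *
import sys
n,x,y=sys.argv[1],float(sys.argv[2]),float(sys.argv[3])
h,r={"fine":(74,3),"small":(66,6),"medium":(58,9),"wide":(52,12)}[n]
w=read_camera("wrist");o=get_obs();print(o["tool_pos"],o["tool_rot"])
mod=lambda p:[ring(*p,0,.015),ring(*p,.04,.015),ring(*p,h/1e3,r/1e3)]
pc=fproj(w,[x,y,h/2e3])[0]
best=None
for d in silhouettes("wrist","nozzle_%s_mid"%n):
    e=np.array(d["extent"]);c=(e[:2]+e[2:])/2;print(round(d["p"],2),e.round(1),np.linalg.norm(c-pc).round())
    if np.linalg.norm(c-pc)<45 and best is None:best=d
img=w["frame"].copy()
p=[x,y]
if best is not None:
    def rend(p):
        m=np.zeros((420,560),np.float32);R=mod(p)
        for A,B in((R[0],R[1]),(R[1],R[2])):
            q=fproj(w,np.r_[A,B]);cv2.fillConvexPoly(m.view(),np.round(cv2.convexHull((q*16).astype(np.float32))).astype(np.int32),1.,shift=4)
        return m
    def f(p):
        m=rend(p)>0;yy,xx=np.nonzero(m);v=best["pixels"];Y,X=np.nonzero(v)
        return [xx.mean()-X.mean(),yy.mean()-Y.mean()]
    k=least_squares(f,[x,y],diff_step=.005);p=k.x;v=best["pixels"];m=rend(p)>0
    print("fit",p.round(4),"iou",(m&v).sum()/(m|v).sum(),np.round(k.fun,1))
    s=np.radians(o["tool_rot"][2]);D=p-o["tool_pos"][:2]
    print("tool dx dy",np.round([np.cos(s)*D[0]+np.sin(s)*D[1],np.sin(s)*D[0]-np.cos(s)*D[1]],4),"z",o["tool_pos"][2])
for R in mod(p):cv2.polylines(img,[np.round(fproj(w,R)).astype(np.int32)],True,(0,255,0),1)
cv2.imwrite("pics/w_%s.png"%n,img[:,:,::-1])
E
python3 wl.py fine .356 -.307
```

```text
[ 0.35496643 -0.30480013  0.13191341] [-1.79908761e+02 -5.99908401e-03  7.16316487e+01]
```

View pics/w_fine.png

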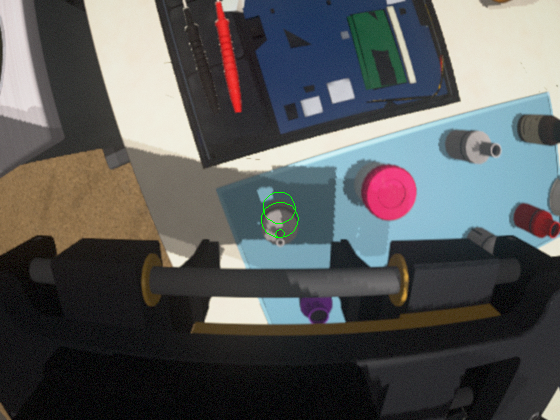

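The wrist picture shows the fine nozzle at about (275,228) in the gripper's shadow, a few pixels below the projected rings. The jar is at (388,192) and purple at (317,305). Enlarging to measure.

```bash
python3 - <<'E'
from h import *
w=read_camera("wrist");o=get_obs();print(o["tool_pos"])
c=w["frame"][190:260,230:320,::-1]
c=np.clip(c.astype(float)*1.8,0,255).astype(np.uint8)
cv2.imwrite("pics/wc.png",cv2.resize(c,None,fx=8,fy=8,interpolation=2))
E
```

```text
[ 0.35475646 -0.30869803  0.13309903]
```

View pics/wc.png

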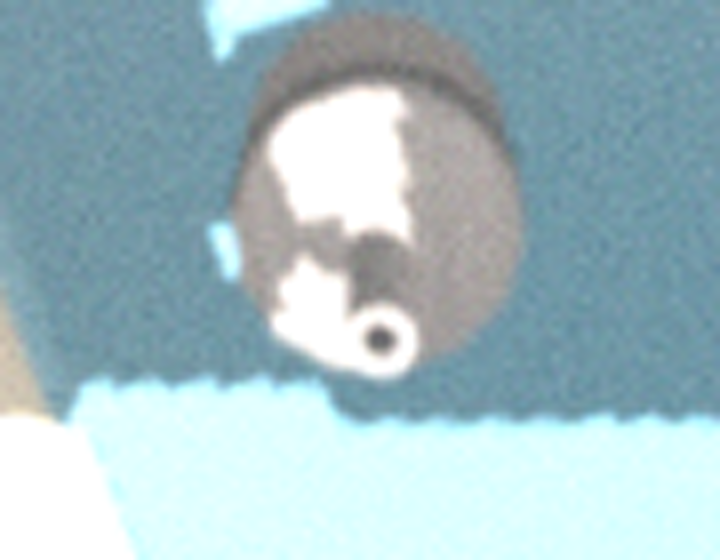

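The outlet is at crop (380,338), which is px (277,231.8). The collar circle centre is at (277.4,217).

```bash
python3 - <<'E'
from h import *
w=read_camera("wrist");o=get_obs();print(o["tool_pos"],o["tool_rot"])
print(fray(w,(277.1,231.8),.074),fray(w,(277.4,217.2),.04),fproj(w,[*o["tool_pos"][:2],.04]))
print([(d["p"],d["extent"]) for d in silhouettes("wrist","nozzle_fine_mid")])
E
```

```text
[ 0.35469839 -0.30935871  0.13325869] [1.79922645e+02 6.58288736e-02 7.12429615e+01]
[ 0.35417588 -0.31429402] [ 0.35494983 -0.31354897] [[275.47855921 212.61962457]]
[(0.95, [255.3, 188.4, 292.4, 233.9])]
```

>>> play_rows(steps=[[[-0.0044,0.0015,0,0,0,0,0.06],[0,0,0.03,0,0,0,0.06],[0,0,0.03,0,0,0,0.06],[0,0,0.03,0,0,0,0.06],[0,0,0.02,0,0,0,0.06],[0,0,0.01,0,0,0,0.06],[0,0,0,0,0,0,0.06],[0,0,0,0,0,0,0.02],[0,0,0,0,0,0,0.02],[0,0,0,0,0,0,0.02],[0,0,0,0,0,0,0.02],[0,0,0,0,0,0,0.02]]], force=25)

```text
time_s: 4.55
tool_pos: [0.355, -0.3128, 0.0131]
tool_rot: [180.0, 0.0, 71.3]
force: [0.2, -0.1, 2.3]
grip_width: 0.0296
grasp_force: 25.0
```

```bash
python3 -c "
from cell import *
o=get_obs()
for k in('time_s','tool_pos','tool_rot','grip_width','grasp_force','force'):print(k,o[k])"
```

```text
time_s 4.55
tool_pos [ 0.35495494 -0.31277678  0.01309711]
tool_rot [1.79950069e+02 3.99709408e-02 7.13256133e+01]
grip_width 0.029612202754403807
grasp_force 25.007685624004807
force [ 0.20335634 -0.14944606  2.32441432]
```

>>> play_rows(steps=[[[0,0,-0.04,0,0,0,0.02],[0,0,-0.05,0,0,0,0.02],[0,0,-0.05,0,0,0,0.02],[0.0429,0.0046,-0.03,0,0,0,0.02],[0.0429,0.0046,0,0,0,0,0.02],[0.0429,0.0046,0,0,0,0,0.02],[0.0429,0.0046,0,0,0,0,0.02],[0.0429,0.0046,0,0,0,0,0.02],[0.0429,0.0046,0,0,0,0,0.02],[0.0429,0.0046,0,0,0,0,0.02],[0.0429,0.0046,0,0,0,0,0.02]]])

```text
time_s: 5.65
tool_pos: [0.4989, 0.0005, 0.1813]
tool_rot: [179.9, 0.0, 71.3]
force: [0.7, -0.7, -0.5]
grip_width: 0.0293
grasp_force: 25.0
```

>>> play_rows(steps=[[[0.0357,-0.0297,0,0,0,0,0.02],[0.0357,-0.0297,0,0,0,0,0.02],[0.0357,-0.0297,0,0,0,0,0.02],[0,0,0,0,0,0,0.02],[0,0,0,0,0,0,0.02],[0,0,0,0,0,0,0.02]]])

```text
time_s: 6.25
tool_pos: [0.4488, 0.1277, 0.181]
tool_rot: [180.0, 0.0, 71.2]
force: [0.1, -1.3, -1.1]
grip_width: 0.0295
grasp_force: 25.0
```

```bash
python3 - <<'E'
from h import *
w=read_camera("wrist");o=get_obs();print(o["tool_pos"],o["tool_rot"],o["grip_width"],o["grasp_force"])
g=w["frame"];Q=np.load("posts.npy")
for q in Q:
    print(fproj(w,[[*q,.032],[*(q-.037*np.array([.947,-.32])),.01]]).round(1).tolist())
for n in("fine","small","medium","wide"):print(n,[(round(d["p"],2),np.round(d["extent"],1).tolist()) for d in silhouettes("wrist","post_"+n)])
cv2.imwrite("pics/wr.png",g[:,:,::-1])
E
```

```text
[0.44890036 0.12741671 0.1809874 ] [1.79999237e+02 2.43812182e-02 7.11787072e+01] 0.029646002223358153 24.999777588012364
[[248.2, -34.5], [215.0, -23.6]]
[[247.4, 14.3], [213.5, 22.7]]
[[247.0, 68.8], [212.8, 73.7]]
[[247.2, 126.6], [213.2, 127.2]]
fine []
small [(0.61, [239.5, 4.3, 262.0, 31.5])]
medium [(0.91, [240.2, 60.1, 260.3, 83.9])]
wide [(0.67, [240.3, 112.7, 263.7, 139.6])]
```

View pics/wr.png

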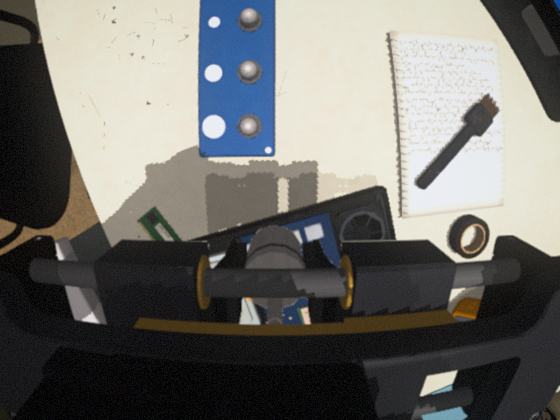

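The rack dots show at (214,127), (213,73) and (214,22), and the posts at (250,126), (250,71) and (249,20), all within 1–2 px of the prediction. I'll take dot centroids from this view.

```bash
python3 - <<'E'
from h import *
w=read_camera("wrist");o=get_obs();g=w["frame"]
m=(g.min(2)>170).astype(np.uint8);m[:, :204]=0;m[:,268:]=0;m[150:]=0
n,l,s,c=cv2.connectedComponentsWithStats(m)
D=[]
for i in range(1,n):
    if s[i,4]>20 and 205<c[i,0]<225: D.append(fray(w,c[i],.01));print(c[i].round(1),s[i],D[-1].round(4))
D=np.array(D)
hs=cv2.cvtColor(g,cv2.COLOR_RGB2HSV)
d=D-D[-1];u=D[0]-D[-1];print(np.linalg.norm(u)/2);u/=np.linalg.norm(u);x=np.array([u[1],-u[0]]);print(np.degrees(np.arctan2(x[1],x[0])))
c=D[1]+.037*x if len(D)==3 else 0
Q=np.array([c+u*.056*k for k in(2,1,0,-1)]);print(Q.round(4),np.load("posts.npy").round(4))
print([fray(w,q,.025).round(4) for q in((250,125.9),(250,71.5),(250,18.5))])
np.save("posts2.npy",Q)
E
```

```text
[213.9  22.3] [209  18  11  10  92] [0.4469 0.3199]
[213.1  73.1] [205  65  17  17 231] [0.4288 0.267 ]
[213.8 126.8] [204 116  22  23 409] [0.4112 0.2137]
0.0560190213040582
-18.595974543170605
[[0.4996 0.3613]
 [0.4818 0.3083]
 [0.4639 0.2552]
 [0.4461 0.2021]] [[0.4993 0.3603]
 [0.4814 0.3073]
 [0.4634 0.2542]
 [0.4455 0.2012]]
[array([0.4477, 0.2015]), array([0.4651, 0.2524]), array([0.4826, 0.305 ])]
```

>>> play_rows(steps=[[[0.0476,-0.0053,0,0,0,0,0.02],[0.0476,-0.0053,0,0,0,0,0.02],[0.0476,-0.0053,0,0,0,0,0.02],[0.0476,-0.0053,0,0,0,0,0.02],[0.0476,-0.0053,0,0,0,0,0.02],[0,0,0.04,0,0,0,0.02],[0,0,0.04,0,0,0,0.02],[0,0,0.03,0,0,0,0.02],[0,0,0.02,0,0,0,0.02],[0,0,0,0,0,0,0.02],[0,0,0,0,0,0,0.02],[0,0,0,0,0,0,0.02]]])

```text
time_s: 7.75
tool_pos: [0.5006, 0.3636, 0.0527]
tool_rot: [179.9, -0.1, 71.3]
force: [-0.8, -0.2, 0.1]
grip_width: 0.0295
grasp_force: 25.0
```

```bash
cat > st.py <<'E'
from cell import *
import numpy as np
o=get_obs();print(o['time_s'],o['tool_pos'].round(4),o['tool_rot'].round(2),o['grip_width'].round(4) if hasattr(o['grip_width'],'round') else o['grip_width'],o['grasp_force'],o['force'].round(1))
E
python3 st.py
```

```text
7.75 [0.5006 0.3636 0.0527] [ 1.7992e+02 -1.2000e-01  7.1290e+01] 0.029541917708709987 24.999997241779113 [-0.8 -0.2  0.1]
```

>>> play_rows(steps=[[[-0.002,0,0,0,0,0,0.02],[0,0,0.006,0,0,0,0.02],[0,0,0.006,0,0,0,0.02],[0,0,0.006,0,0,0,0.02],[0,0,0.006,0,0,0,0.02],[0,0,0.003,0,0,0,0.02],[0,0,0.002,0,0,0,0.02],[0,0,0,0,0,0,0.02],[0,0,0,0,0,0,0.02]]])

```text
time_s: 8.65
tool_pos: [0.4989, 0.3612, 0.0221]
tool_rot: [-180.0, -0.0, 71.3]
force: [-0.6, -0.1, -0.1]
grip_width: 0.0294
grasp_force: 25.0
```

>>> play_rows(steps=[[[0,0,0.001,0,0,0,0.03],[0,0,0,0,0,0,0.056],[0,0,0,0,0,0,0.056],[0,0,0,0,0,0,0.056],[0,0,-0.02,0,0,0,0.056],[0,0,-0.04,0,0,0,0.056],[0,0,-0.05,0,0,0,0.056],[0,0,-0.05,0,0,0,0.056],[-0.0409,0.017,0,0,0,0,0.056],[-0.0409,0.017,0,0,0,0,0.056],[-0.0409,0.017,0,0,0,0,0.056],[-0.0409,0.017,0,0,0,0,0.056]]])

```text
time_s: 9.85
tool_pos: [0.5109, 0.1827, 0.1812]
tool_rot: [180.0, 0.0, 71.4]
force: [0.6, -0.3, 0.7]
grip_width: 0.056
grasp_force: 0.0
```

```bash
python3 st.py; python3 - <<'E'
from h import *
w=read_camera("wrist")
cv2.imwrite("pics/wp.png",w["frame"][:,:,::-1])
S=read_camera("side")
cv2.imwrite("pics/sp.png",cv2.resize(S["frame"][120:220,200:300,::-1],None,fx=5,fy=5,interpolation=2))
for c in("side","wrist"):print([(d["p"],np.round(d["extent"],1)) for d in silhouettes(c,"nozzle_fine_mid")])
P=np.r_[ring(.4996,.3605,.01,.015),ring(.4996,.3605,.05,.015),ring(.4996,.3605,.084,.003)]
for q in(proj(S,P),fproj(w,P)):print(q.min(0),q.max(0))
E
```

```text
9.85 [0.5109 0.1827 0.1812] [1.7996e+02 2.0000e-02 7.1350e+01] 0.05595201535971015 0.0 [ 0.6 -0.3  0.7]
[(0.26, array([239.6, 159.7, 248.4, 167.3]))]
[(0.6, array([184.5,   8.3, 217.9,  45.3]))]
[237.30540836 136.02485292] [246.9899973  157.49081088]
[185.59822587  11.42114201] [224.00146166  50.28785243]
```

View pics/sp.png

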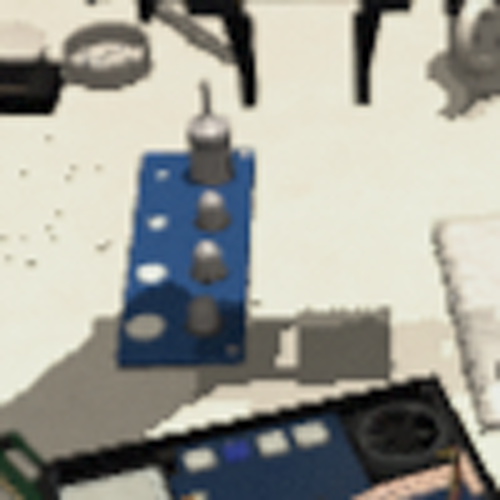

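The side crop shows the fine nozzle upright and home on the smallest-dot post. Its extents, 237–246 × 136–157, match the model of a seated nozzle. On to the small nozzle.

>>> play_rows(steps=[[[-0.0409,0.017,0,0,0,0,0.056],[-0.0409,0.017,0,0,0,0,0.056],[-0.0409,0.017,0,0,0,0,0.056],[-0.0409,0.017,0,0,0,0,0.056],[-0.0409,0.017,0,0,0,0,0.056],[-0.0409,0.017,0,0,0,0,0.056],[-0.0409,0.017,0,0,0,0,0.056],[-0.0409,0.017,0,0,0,0,0.056],[-0.0409,0.017,0,0,0,0,0.056],[-0.0409,0.017,0,0,0,0,0.056],[-0.0409,0.017,0,0,0,0,0.056]]])

```text
time_s: 11.15
tool_pos: [0.5457, -0.3012, 0.1812]
tool_rot: [180.0, -0.1, 71.5]
force: [-0.6, 0.2, -1.0]
grip_width: 0.0559
grasp_force: 0.0
```

>>> play_rows(steps=[[[0,0,0.025,0,0,0,0.056],[0,0,0.025,0,0,0,0.056],[0,0,0,0,0,0,0.056],[0,0,0,0,0,0,0.056],[0,0,0,0,0,0,0.056],[0,0,0,0,0,0,0.056],[0,0,0,0,0,0,0.056]]])

```text
time_s: 11.85
tool_pos: [0.5447, -0.3018, 0.1323]
tool_rot: [179.9, 0.0, 71.3]
force: [-1.1, -0.7, -0.0]
grip_width: 0.0562
grasp_force: 0.0
```

```bash
python3 wl.py small .5438 -.3018; python3 wl.py small .5438 -.3018
```

```text
[ 0.54450453 -0.3019355   0.13205652] [1.79919084e+02 4.12142122e-02 7.13324066e+01]
[ 0.54419017 -0.30198022  0.13160727] [1.79957473e+02 2.91511549e-02 7.13178907e+01]
0.66 [251.3 184.2 293.9 226.4] 5.0
fit [ 0.544  -0.2987] iou 0.9461034231609614 [ 0. -0.]
tool dx dy [ 0.0031 -0.0012] z 0.13160727319029086
```

The fit is tight (IoU 0.95), so I'm grasping.

>>> play_rows(steps=[[[0.003,-0.001,0,0,0,0,0.056],[0,0,0.03,0,0,0,0.056],[0,0,0.03,0,0,0,0.056],[0,0,0.03,0,0,0,0.056],[0,0,0.019,0,0,0,0.056],[0,0,0.01,0,0,0,0.056],[0,0,0,0,0,0,0.056],[0,0,0,0,0,0,0.02],[0,0,0,0,0,0,0.02],[0,0,0,0,0,0,0.02],[0,0,0,0,0,0,0.02],[0,0,0,0,0,0,0.02]]], force=25)

```text
time_s: 13.25
tool_pos: [0.5444, -0.2989, 0.0128]
tool_rot: [179.9, 0.0, 71.3]
force: [-0.3, -0.2, 2.2]
grip_width: 0.0289
grasp_force: 24.9
```

>>> play_rows(steps=[[[0,0,-0.04,0,0,0,0.02],[0,0,-0.05,0,0,0,0.02],[0,0,-0.05,0,0,0,0.02],[0,0,-0.028,0,0,0,0.02],[0.0396,-0.0181,0,0,0,0,0.02],[0.0396,-0.0181,0,0,0,0,0.02],[0.0396,-0.0181,0,0,0,0,0.02],[0.0396,-0.0181,0,0,0,0,0.02],[0.0396,-0.0181,0,0,0,0,0.02],[0.0396,-0.0181,0,0,0,0,0.02],[0.0396,-0.0181,0,0,0,0,0.02]]])

```text
time_s: 14.35
tool_pos: [0.5122, 0.0061, 0.1801]
tool_rot: [180.0, 0.1, 71.3]
force: [0.8, 0.3, -0.9]
grip_width: 0.0285
grasp_force: 24.9
```

>>> play_rows(steps=[[[0.0396,-0.0181,0,0,0,0,0.02],[0.0396,-0.0181,0,0,0,0,0.02],[0.0396,-0.0181,0,0,0,0,0.02],[0.0396,-0.0181,0,0,0,0,0.02],[0.0396,-0.0181,0,0,0,0,0.02],[0.0396,-0.0181,0,0,0,0,0.02],[0.0396,-0.0181,0,0,0,0,0.02],[0,0,0,0,0,0,0.02],[0,0,0,0,0,0,0.02],[0,0,0,0,0,0,0.02],[0,0,0,0,0,0,0.02],[0,0,0,0,0,0,0.02]]])

```text
time_s: 15.55
tool_pos: [0.4824, 0.306, 0.18]
tool_rot: [180.0, 0.0, 71.2]
force: [-0.1, 0.1, -1.1]
grip_width: 0.0286
grasp_force: 24.9
```

```bash
python3 st.py
```

```text
15.55 [0.4824 0.306  0.18  ] [1.7996e+02 4.0000e-02 7.1160e+01] 0.028573781858712514 24.893665401829846 [-0.1  0.1 -1.1]
```

>>> play_rows(steps=[[[0.0012,-0.001,0.04,0,0,0,0.02],[0,0,0.04,0,0,0,0.02],[0,0,0.03,0,0,0,0.02],[0,0,0.015,0,0,0,0.02],[0,0,0.006,0,0,0,0.02],[0,0,0.006,0,0,0,0.02],[0,0,0.006,0,0,0,0.02],[0,0,0.006,0,0,0,0.02],[0,0,0.006,0,0,0,0.02],[0,0,0.003,0,0,0,0.02],[0,0,0,0,0,0,0.02],[0,0,0,0,0,0,0.02]]])

```text
time_s: 16.75
tool_pos: [0.4811, 0.3092, 0.0222]
tool_rot: [180.0, -0.0, 71.3]
force: [0.2, -0.2, -0.7]
grip_width: 0.0283
grasp_force: 24.9
```

>>> play_rows(steps=[[[0,0,0,0,0,0,0.056],[0,0,0,0,0,0,0.056],[0,0,0,0,0,0,0.056],[0,0,-0.02,0,0,0,0.056],[0,0,-0.04,0,0,0,0.056],[0,0,-0.05,0,0,0,0.056],[0,0,-0.05,0,0,0,0.056],[-0.0433,0.0128,0,0,0,0,0.056],[-0.0433,0.0128,0,0,0,0,0.056],[-0.0433,0.0128,0,0,0,0,0.056],[-0.0433,0.0128,0,0,0,0,0.056],[-0.0433,0.0128,0,0,0,0,0.056]]])

```text
time_s: 17.95
tool_pos: [0.4719, 0.0818, 0.1822]
tool_rot: [179.9, 0.0, 71.3]
force: [0.7, 1.1, -0.3]
grip_width: 0.0559
grasp_force: 0.0
```

>>> play_rows(steps=[[[-0.0433,0.0128,0,0,0,0,0.056],[-0.0433,0.0128,0,0,0,0,0.056],[-0.0433,0.0128,0,0,0,0,0.056],[-0.0433,0.0128,0,0,0,0,0.056],[-0.0433,0.0128,0,0,0,0,0.056],[-0.0433,0.0128,0,0,0,0,0.056],[-0.0433,0.0128,0,0,0,0,0.056],[-0.0433,0.0128,0,0,0,0,0.056],[-0.0433,0.0128,0,0,0,0,0.056],[-0.0433,0.0128,0,0,0,0,0.056],[-0.0433,0.0128,0,0,0,0,0.056],[0,0,0.024,0,0,0,0.056]]])

```text
time_s: 19.15
tool_pos: [0.4519, -0.4222, 0.1601]
tool_rot: [179.7, 0.3, 70.8]
force: [0.0, -0.2, -0.1]
grip_width: 0.0557
grasp_force: 0.0
```

>>> play_rows(steps=[[[0,0,0.024,0,0,0,0.056],[0,0,0,0,0,0,0.056],[0,0,0,0,0,0,0.056],[0,0,0,0,0,0,0.056],[0,0,0,0,0,0,0.056],[0,0,0,0,0,0,0.056],[0,0,0,0,0,0,0.056]]])

```text
time_s: 19.85
tool_pos: [0.4534, -0.4129, 0.1348]
tool_rot: [179.9, 0.0, 71.3]
force: [0.3, 0.2, 1.0]
grip_width: 0.0561
grasp_force: 0.0
```

```bash
python3 wl.py medium .453 -.4132; python3 - <<'E'
from h import *
S=read_camera("side")
for n,q,h,r in(("fine",(.4996,.3605),.074,.003),("small",(.4818,.3075),.066,.006)):
    P=np.r_[ring(*q,.01,.015),ring(*q,.05,.015),ring(*q,.01+h,r)];z=proj(S,P);print(n,z.min(0).round(),z.max(0).round(),[(round(d["p"],2),np.round(d["extent"])) for d in silhouettes("side",f"nozzle_{n}_mid")])
E
```

```text
[ 0.45328132 -0.4128774   0.13461678] [1.79964721e+02 3.40459948e-02 7.13256319e+01]
0.87 [256.5 185.2 294.2 230. ] 1.0
0.85 [422.6 122.6 476.4 159.1] 187.0
0.79 [155.7 194.7 196.7 238.5] 99.0
fit [ 0.4525 -0.4126] iou 0.9282051282051282 [0. 0.]
tool dx dy [ 0.     -0.0008] z 0.13461677974731107
fine [237. 136.] [247. 157.] []
small [236. 147.] [246. 167.] []
```

Fit is good, so I'm grasping the grey medium nozzle. The purple one is 99 px to the left and untouched.

>>> play_rows(steps=[[[0,-0.0008,0,0,0,0,0.056],[0,0,0.03,0,0,0,0.056],[0,0,0.03,0,0,0,0.056],[0,0,0.03,0,0,0,0.056],[0,0,0.022,0,0,0,0.056],[0,0,0.01,0,0,0,0.056],[0,0,0,0,0,0,0.056],[0,0,0,0,0,0,0.02],[0,0,0,0,0,0,0.02],[0,0,0,0,0,0,0.02],[0,0,0,0,0,0,0.02],[0,0,0,0,0,0,0.02]]], force=25)

```text
time_s: 21.3
tool_pos: [0.4527, -0.4129, 0.0129]
tool_rot: [179.9, 0.0, 71.3]
force: [-0.9, 0.0, 3.0]
grip_width: 0.029
grasp_force: 25.0
```

>>> play_rows(steps=[[[0,0,-0.04,0,0,0,0.02],[0,0,-0.05,0,0,0,0.02],[0,0,-0.05,0,0,0,0.02],[0,0,-0.028,0,0,0,0.02],[0.0424,-0.01356,0,0,0,0,0.02],[0.0424,-0.01356,0,0,0,0,0.02],[0.0424,-0.01356,0,0,0,0,0.02],[0.0424,-0.01356,0,0,0,0,0.02],[0.0424,-0.01356,0,0,0,0,0.02],[0.0424,-0.01356,0,0,0,0,0.02],[0.0424,-0.01356,0,0,0,0,0.02]]])

```text
time_s: 22.4
tool_pos: [0.4571, -0.0991, 0.1801]
tool_rot: [180.0, 0.1, 71.3]
force: [1.2, 0.6, -1.0]
grip_width: 0.0292
grasp_force: 25.0
```

>>> play_rows(steps=[[[0.0424,-0.01356,0,0,0,0,0.02],[0.0424,-0.01356,0,0,0,0,0.02],[0.0424,-0.01356,0,0,0,0,0.02],[0.0424,-0.01356,0,0,0,0,0.02],[0.0424,-0.01356,0,0,0,0,0.02],[0.0424,-0.01356,0,0,0,0,0.02],[0.0424,-0.01356,0,0,0,0,0.02],[0.0424,-0.01356,0,0,0,0,0.02],[0,0,0,0,0,0,0.02],[0,0,0,0,0,0,0.02],[0,0,0,0,0,0,0.02],[0,0,0,0,0,0,0.02]]])

```text
time_s: 23.6
tool_pos: [0.4641, 0.253, 0.18]
tool_rot: [179.9, 0.1, 71.1]
force: [-0.6, -0.1, -1.6]
grip_width: 0.0289
grasp_force: 25.0
```

>>> play_rows(steps=[[[0,0,0,0,0,0,0.02],[0,0,0,0,0,0,0.02]]])

```text
time_s: 23.8
tool_pos: [0.4639, 0.2538, 0.1802]
tool_rot: [180.0, 0.0, 71.2]
force: [-0.4, -1.1, -1.1]
grip_width: 0.0293
grasp_force: 25.0
```

>>> play_rows(steps=[[[0,0,0.04,0,0,0,0.02],[0,0,0.04,0,0,0,0.02],[0,0,0.03,0,0,0,0.02],[0,0,0.015,0,0,0,0.02],[0,0,0.006,0,0,0,0.02],[0,0,0.006,0,0,0,0.02],[0,0,0.006,0,0,0,0.02],[0,0,0.006,0,0,0,0.02],[0,0,0.006,0,0,0,0.02],[0,0,0.003,0,0,0,0.02],[0,0,0,0,0,0,0.02],[0,0,0,0,0,0,0.02]]])

```text
time_s: 25.0
tool_pos: [0.4634, 0.2553, 0.0221]
tool_rot: [180.0, -0.0, 71.3]
force: [-1.1, 0.5, -0.5]
grip_width: 0.0294
grasp_force: 25.0
```

>>> play_rows(steps=[[[0,0,0,0,0,0,0.056],[0,0,0,0,0,0,0.056],[0,0,0,0,0,0,0.056],[0,0,-0.02,0,0,0,0.056],[0,0,-0.04,0,0,0,0.056],[0,0,-0.05,0,0,0,0.056],[0,0,-0.05,0,0,0,0.056],[-0.0399,0.0198,0,0,0,0,0.056],[-0.0399,0.0198,0,0,0,0,0.056],[-0.0399,0.0198,0,0,0,0,0.056],[-0.0399,0.0198,0,0,0,0,0.056],[-0.0399,0.0198,0,0,0,0,0.056]]])

```text
time_s: 26.2
tool_pos: [0.4933, 0.0325, 0.1825]
tool_rot: [179.9, 0.1, 71.3]
force: [0.4, -0.3, -0.3]
grip_width: 0.0558
grasp_force: 0.0
```

>>> play_rows(steps=[[[-0.0399,0.0198,0,0,0,0,0.056],[-0.0399,0.0198,0,0,0,0,0.056],[-0.0399,0.0198,0,0,0,0,0.056],[-0.0399,0.0198,0,0,0,0,0.056],[-0.0399,0.0198,0,0,0,0,0.056],[-0.0399,0.0198,0,0,0,0,0.056],[-0.0399,0.0198,0,0,0,0,0.056],[-0.0399,0.0198,0,0,0,0,0.056],[-0.0399,0.0198,0,0,0,0,0.056],[-0.0399,0.0198,0,0,0,0,0.056],[0,0,0.024,0,0,0,0.056],[0,0,0.024,0,0,0,0.056]]])

```text
time_s: 27.4
tool_pos: [0.5531, -0.4093, 0.1335]
tool_rot: [179.9, -0.0, 71.1]
force: [-0.2, 0.5, -0.2]
grip_width: 0.056
grasp_force: 0.0
```

>>> play_rows(steps=[[[0,0,0,0,0,0,0.056],[0,0,0,0,0,0,0.056],[0,0,0,0,0,0,0.056],[0,0,0,0,0,0,0.056],[0,0,0,0,0,0,0.056],[0,0,0,0,0,0,0.056],[0,0,0,0,0,0,0.056]]])

```text
time_s: 28.1
tool_pos: [0.5531, -0.407, 0.1345]
tool_rot: [180.0, 0.0, 71.3]
force: [0.3, -1.3, -0.3]
grip_width: 0.0558
grasp_force: 0.0
```

```bash
python3 wl.py wide .5528 -.4072
```

```text
[ 0.55309345 -0.40698441  0.1343233 ] [1.79986372e+02 1.62516317e-02 7.13234267e+01]
0.9 [253.5 185.5 290.7 230.4] 3.0
0.31 [315.6  34.7 366.2  81.2] 163.0
fit [ 0.5507 -0.407 ] iou 0.9332844574780058 [-0.  0.]
tool dx dy [-0.0008 -0.0023] z 0.13432330451635124
```

>>> play_rows(steps=[[[-0.0008,-0.0023,0,0,0,0,0.056],[0,0,0.03,0,0,0,0.056],[0,0,0.03,0,0,0,0.056],[0,0,0.03,0,0,0,0.056],[0,0,0.022,0,0,0,0.056],[0,0,0.01,0,0,0,0.056],[0,0,0,0,0,0,0.056],[0,0,0,0,0,0,0.02],[0,0,0,0,0,0,0.02],[0,0,0,0,0,0,0.02],[0,0,0,0,0,0,0.02],[0,0,0,0,0,0,0.02]]], force=25)

```text
time_s: 29.4
tool_pos: [0.551, -0.4073, 0.013]
tool_rot: [179.9, 0.0, 71.3]
force: [-0.7, -0.3, 3.3]
grip_width: 0.0293
grasp_force: 25.0
```

>>> play_rows(steps=[[[0,0,-0.04,0,0,0,0.02],[0,0,-0.05,0,0,0,0.02],[0,0,-0.05,0,0,0,0.02],[0,0,-0.028,0,0,0,0.02],[0.0362,-0.01963,0,0,0,0,0.02],[0.0362,-0.01963,0,0,0,0,0.02],[0.0362,-0.01963,0,0,0,0,0.02],[0.0362,-0.01963,0,0,0,0,0.02],[0.0362,-0.01963,0,0,0,0,0.02],[0.0362,-0.01963,0,0,0,0,0.02],[0.0362,-0.01963,0,0,0,0,0.02]]])

```text
time_s: 30.5
tool_pos: [0.5009, -0.1212, 0.1799]
tool_rot: [-180.0, 0.0, 71.3]
force: [-0.0, 0.4, 0.7]
grip_width: 0.029
grasp_force: 25.0
```

>>> play_rows(steps=[[[0.0362,-0.01963,0,0,0,0,0.02],[0.0362,-0.01963,0,0,0,0,0.02],[0.0362,-0.01963,0,0,0,0,0.02],[0.0362,-0.01963,0,0,0,0,0.02],[0.0362,-0.01963,0,0,0,0,0.02],[0.0362,-0.01963,0,0,0,0,0.02],[0.0362,-0.01963,0,0,0,0,0.02],[0.0362,-0.01963,0,0,0,0,0.02],[0,0,0,0,0,0,0.02],[0,0,0,0,0,0,0.02],[0,0,0,0,0,0,0.02],[0,0,0,0,0,0,0.02]]])

```text
time_s: 31.7
tool_pos: [0.4461, 0.2, 0.1799]
tool_rot: [180.0, 0.1, 71.2]
force: [0.4, -0.9, -0.7]
grip_width: 0.0293
grasp_force: 25.0
```

>>> play_rows(steps=[[[0,0,0,0,0,0,0.02],[0,0,0,0,0,0,0.02]]])

```text
time_s: 31.9
tool_pos: [0.4459, 0.2007, 0.18]
tool_rot: [180.0, 0.0, 71.2]
force: [0.3, 0.1, -1.4]
grip_width: 0.0291
grasp_force: 25.0
```

>>> play_rows(steps=[[[0,0,0.04,0,0,0,0.02],[0,0,0.04,0,0,0,0.02],[0,0,0.03,0,0,0,0.02],[0,0,0.015,0,0,0,0.02],[0,0,0.006,0,0,0,0.02],[0,0,0.006,0,0,0,0.02],[0,0,0.006,0,0,0,0.02],[0,0,0.006,0,0,0,0.02],[0,0,0.006,0,0,0,0.02],[0,0,0.003,0,0,0,0.02],[0,0,0,0,0,0,0.02],[0,0,0,0,0,0,0.02]]])

```text
time_s: 33.1
tool_pos: [0.4456, 0.2018, 0.0222]
tool_rot: [180.0, -0.0, 71.3]
force: [0.8, 0.1, -1.0]
grip_width: 0.0292
grasp_force: 25.0
```

>>> play_rows(steps=[[[0,0,0,0,0,0,0.056],[0,0,0,0,0,0,0.056],[0,0,0,0,0,0,0.056],[0,0,-0.02,0,0,0,0.056],[0,0,-0.04,0,0,0,0.056],[0,0,-0.05,0,0,0,0.056],[0,0,-0.05,0,0,0,0.056],[-0.04,0.02,0,0,0,0,0.056],[-0.04,0.02,0,0,0,0,0.056],[-0.04,0.02,0,0,0,0,0.056],[0,0,0,0,0,0,0.056],[0,0,0,0,0,0,0.056]]])

```text
time_s: 34.3
tool_pos: [0.4641, 0.0678, 0.1821]
tool_rot: [180.0, 0.0, 71.1]
force: [0.3, 1.7, 0.7]
grip_width: 0.0559
grasp_force: 0.0
```

```bash
python3 st.py; python3 - <<'E'
from h import *
S=read_camera("side");w=read_camera("wrist");T=read_camera("top")
a=cv2.resize(S["frame"][125:205,210:280,::-1],(490,560),interpolation=2)
b=cv2.resize(T["frame"][190:260,140:230,::-1],(300,233),interpolation=2)
c=cv2.resize(w["frame"][0:190,170:340,::-1],(300,327))
cv2.imwrite("pics/fin.png",np.hstack([a,np.vstack([b,c])]))
for n,q,h,r in(("fine",(.4996,.3605),.074,.003),("small",(.4818,.3075),.066,.006),("medium",(.4639,.2545),.058,.009),("wide",(.4462,.2015),.052,.012)):
    P=np.r_[ring(*q,.01,.015),ring(*q,.05,.015),ring(*q,.01+h,r)];z=proj(S,P);print(n,((z.min(0)-[210,125])*7).round(),((z.max(0)-[210,125])*7).round())
E
```

```text
34.3 [0.4641 0.0678 0.1821] [1.7999e+02 2.0000e-02 7.1140e+01] 0.05587547813744122 0.0 [0.3 1.7 0.7]
fine [191.  77.] [259. 227.]
small [185. 153.] [255. 295.]
medium [179. 232.] [251. 367.]
wide [172. 312.] [247. 443.]
```

View pics/fin.png

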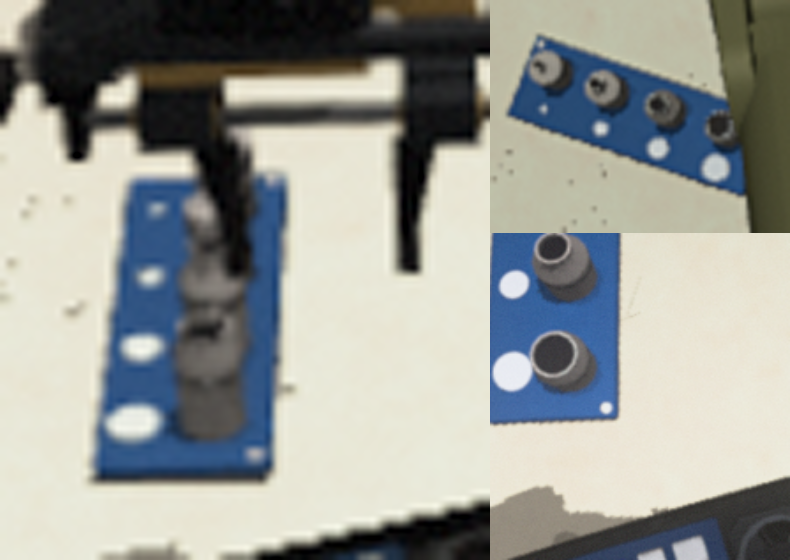

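All four nozzles stand upright on their posts, in dot order. The wide nozzle's foot is at about row 440 in the side crop, where 443 is expected for a collar on the plate. The gripper is clear of them, so I'm handing in.

```bash
python3 -c "
from cell import *
print(sign_off())"
```

```text
the job is handed in; nothing more can be done
None
```

All four nozzles stand collar-down on the rack in outlet order, narrowest at the smallest dot and widest at the largest; I never touched the flux bottle or jar, and the job is handed in, though the hand-in returned no verdict.

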